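Turn the nested parts bin so that it stacks

ROBOT

A 6-joint arm with a two-finger parallel gripper is mounted at the origin on the work surface. World frame = base frame: x ahead of the robot, y to its left, z up, the work surface at z = 0. Lengths are in m, angles in rad, forces in N, time in s.
With the tool pointing down it reaches from about 0.35 to 0.775 m from the base axis. Payload 5.5 kg.
Tool frame: the origin (TCP) lies at the very end of the fingers, on their centre line; the grasp point (between the pads) lies 19 mm behind it; y points along the fingers, z is the direction in which the jaws open and shut, and the axes are right-handed (so a half turn about y gives the same grasp; the last joint's range is limited). The gripper opens to 85 mm and grips with 20 to 120 N. Pads are 22 mm wide; open, the fingers measure 114 mm over their backs; the gripper's body (76 mm by 85 mm) begins 54 mm behind the grasp point. The pads swing forward as they close: fully open they stand 13 mm farther back than shut.
Start: joints at [-0.14, 0.313, 0.046, 1.304, 0, 1.431], TCP at [0.575, -0, 0.231] pointing down, gripper open.
Joint ranges: [-2.76, 2.76], [-0.86, 1.69], [-1.03, 1.26], [-2.2, 2.34], [-1.47, 1.5], [-3.14, 3.14]. Speed limits (rad/s): [2.57, 2.57, 3.14, 3.14, 3.14, 3.14].

INTERFACE

Orientations are given as a unit quaternion [w, x, y, z].
In Python, from workcell import env gives the robot as it stands.
- The arm moves only by the shell command python3 -m inch 'ROWS' [OPENING] [FORCE]. ROWS is JSON, a list that holds one entry, the list of rows, each a list of 4 numbers: the shift along the tool's x, y, z in mm, then the turn about the tool's y in degrees. In form: [[[tx, ty, tz, spin], ...]]. A call has 1 to 10 rows; each row is the pose to reach, as a shift and turn from the pose commanded when the call began, along the tool's axes at that moment; what a row does not reach only later rows make up. A row lasts 1/10 s, in which the tool goes at most 50 mm and 8.59 degrees, less where a joint would pass 70% of its speed; a pose out of reach is approached as far as the arm can. A call with a gripper value outside its range is refused whole. OPENING is the finger opening in mm, from 0 to 85.4, set as the call begins (- or left out, the last holds). The fingers move at their own pace and stop on an object; FORCE is the grip in N (left out, the last holds). Time passes only in rows, so rows that repeat a pose let the fingers close. It gives the time, the measured TCP pose, the force and the opening at its end, in the units of the state.
- env.get_state(): the state, without advancing time (a new reading comes with each control period).
- env.read_camera(name): name is "scene" or "side" or "wrist"; returns the picture (420x560x3 uint8, blue, green, red); there is no depth.
- env.camera_model(name): a dict with "fx", "fy", "cx", "cy" (pixels), "R" (3x3) and "t" (3): a world point X has camera coordinates R X + t; the wrist camera has in their place "mount" (4x4, takes a point from camera to tool coordinates, whose origin is the TCP and whose axes are the tool frame's). Camera axes: x right, y down, z forward; pixel columns grow to the right and rows downward; lengths in m; the calibration is good to about 2 mm. A picture is of the moment at which its call begins: read the wrist's pose just before it. camera_model takes no time and is no camera call.
- env.hand_in(): hands the job in, once; it reports no verdict.
The state is a dict: "clock": time; "joint_pos": joint angles; "qvel": joint speeds; "tau": joint torques, N m; "tcp_pos": TCP position; "orientation": TCP orientation; "wrist_force": force on the tool from outside, world axes, zero at the start; "ft_torque": the same for the moment, N m; "finger_gap": finger opening in m.
Only numpy, scipy, OpenCV 4.12 (cv2) and the standard library are available. Lean on these libraries where they do the work, as an engineer would, in place of code of your own. Each camera call takes 0.05 s, during which the arm holds its last target.

TASK

On one of the two sloping stands the top parts bin sits nested deep in the bin below it. Lift it out by its middle divider, turn it half a turn so that its label end points up the slope, and lower it gently onto the ledges of the same lower bin; those may be clipped in higher or lower, so let go only once you feel it bear on them, without dropping it or pressing hard, so that it sits square and fully seated. Leave the other, correctly stacked pair and everything else as it is.

Things in the scene. Friction and masses are not known exactly. Their poses are not given: they have to be found in the camera images.
- bin_centre (a point): Centre (half-way up: 35 mm above underside, 35 mm below rim) of the loose grey plastic bin, which starts nested in the lower bin. Open-topped, flared: rim 188 x 124 mm, foot 160 x 96 mm, 70 mm high, walls 3.5 mm, 0.24 to 0.45 kg. x: its length, pointing away from its label end; y: width; z: out of its mouth, square to its floor; on the stand z leans 27 degrees from vertical, away from the robot.
- divider_top (a point): Middle of the top edge of the loose bin's divider, the grip: a solid wall 10 mm thick (in x), 100 mm wide (in y), across the bin's middle, from its floor up to rim height, 35 mm above the bin's centre. The bin is empty for 70 mm on either side of it.
- bin: The same loose bin at the centre of its underside, same axes. Each long wall has two slots, 32 mm wide, 28 mm high and open through the floor's edge, centred at x = -58 and +20 mm.
- label_end (a point): The blank paper card on a small flange outside the rim of the loose bin's -x end, 98 mm from the bin's middle, at rim height. It starts at the low end of the slope, away from the robot, and must finish at the high end.
- lower_bin: Lower bin of the pair: same shape and size, no divider, fixed on a wooden stand sloping 27 degrees, low end away from the robot. Origin: centre of its underside; x: up the slope, away from its own label; y: across; z: square to its floor, out of its mouth. The nested bin's underside is 32 mm above this origin along z; it must rise 45 mm from there to clear this rim and turn.
- mouth (a point): Middle of the lower bin's mouth, at rim height, 70 mm above its underside. Four flat ledges, 22 mm wide, reach in from its long walls at x = -58 and +20 mm. They sit on clip-in strips set at an untold height: tops 12 to 32 mm below this rim (all four alike). They enter the loose bin's slots if both labels are at one end; half-turned, its floor lies on them, with 4 to 8 mm of play all round.
- bin2_centre (a point): Centre of the upper bin of the other pair (same kind as the loose bin), already half-turned and resting on the ledges of its lower bin on the second stand; leave it. The two stands stand side by side, either way round.
- flange: A steel flange disc, 48 mm across and 12 mm thick, lying on the floor of the lower bin against its low end, under the loose bin; it stays there. Origin: centre of its underside.
- oil_bottle: White oil bottle, 56 mm across, 150 mm tall, standing beyond the low ends of the stands. Origin: centre of its foot.
- screw_jar: Glass jar, 66 mm across, 90 mm tall, standing beyond the low ends of the stands. Origin: centre of its foot.
- file_carton: Flat yellow carton, 190 x 70 x 35 mm, on the right of the bench. Origin: centre of its underside.
- hammer: Hammer lying on the left of the bench.
- wrench: Wrench lying on the right of the bench.

How it is judged:
By the outcome, as a careful person would: the job done as asked, in the order asked, and still so for the second after the job is handed in, with the robot touching nothing.
It also fails if it takes over 40 s, if anything falls off the work surface, if the arm or the gripper's body presses on something with over 40 N, if the wrist force passes 120 N, or if a joint passes its speed limit or range.

## Working session

There is one attempt and no reset: what is moved stays moved. The work goes in short steps, Python scripts to look and compute and a shell command to move; the robot and the scene stay as the last step left them, time stands still between calls to the robot, and variables do not carry over. Pictures are saved under pics/ and viewed, and the job is handed in when it is done.

```bash
ls; mkdir -p pics; python3 - <<'E'
from workcell import env
import cv2
s=env.get_state(); print(s)
for n in ["scene","side","wrist"]:
    im=env.read_camera(n); cv2.imwrite(f"pics/{n}0.png",im); print(n,env.camera_model(n))
E
```

```text
pics
{'clock': 0.0, 'joint_pos': array([-1.39583189e-01,  3.13998306e-01,  4.49834493e-02,  1.30356596e+00,
        2.87835107e-07,  1.43120306e+00]), 'qvel': array([-5.28176654e-05,  8.70974730e-04,  2.64982482e-04, -2.00884379e-04,
        7.49278719e-04,  4.65395562e-05]), 'tau': array([-2.90074182e-03, -4.80629075e+01,  2.98531097e+01,  1.95313990e-02,
       -3.83516899e-04, -4.27451073e-05]), 'tcp_pos': array([5.74506032e-01, 6.95260840e-05, 2.30411865e-01]), 'orientation': array([ 0.49962269, -0.50038195,  0.5005012 , -0.49949337]), 'wrist_force': array([ 0.09070777, -0.39595816,  0.46106484]), 'ft_torque': array([-0.00947345, -0.03068568, -0.04185824]), 'finger_gap': 0.08522210400350154}
scene {'fx': 418.3304468605044, 'fy': 418.3304468605044, 'cx': 286.0702344078546, 'cy': 207.52171979361339, 'R': array([[-0.54983551,  0.83512988,  0.0154591 ],
       [ 0.72382922,  0.48562996, -0.49013753],
       [-0.4168359 , -0.25830527, -0.87150801]]), 't': array([ 0.28485499, -0.30003815,  1.50944943])}
side {'fx': 531.2644358712756, 'fy': 531.2644358712756, 'cx': 286.092396348962, 'cy': 219.6954966713965, 'R': array([[ 0.80614244, -0.59161118,  0.01142659],
       [-0.39283347, -0.54952523, -0.73736279],
       [ 0.44251127,  0.5899307 , -0.67540029]]), 't': array([-0.40849452,  0.28423015,  1.41746448])}
wrist {'fx': 343.38529824879294, 'fy': 343.38529824879294, 'cx': 278.0405637956408, 'cy': 209.41826329162063, 'mount': array([[ 2.61544939e-05,  9.62751586e-01,  2.70387469e-01,
        -6.78522257e-02],
       [-1.56621095e-04, -2.70387462e-01,  9.62751575e-01,
        -1.43308648e-01],
       [ 9.99999987e-01, -6.75286617e-05,  1.43715361e-04,
         1.31899607e-03],
       [ 0.00000000e+00,  0.00000000e+00,  0.00000000e+00,
         1.00000000e+00]])}
```

View pics/scene0.png

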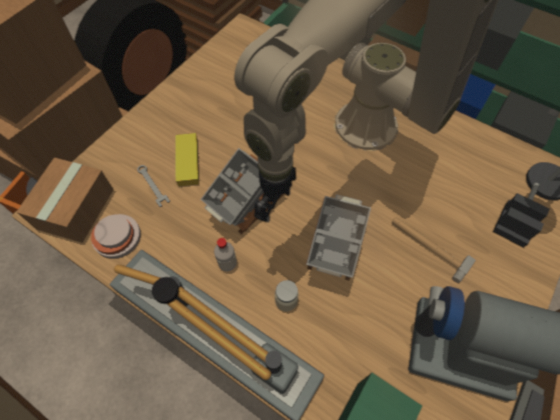

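View pics/side0.png

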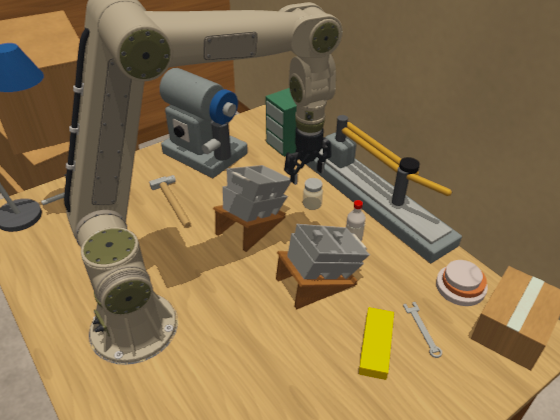

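View pics/wrist0.png

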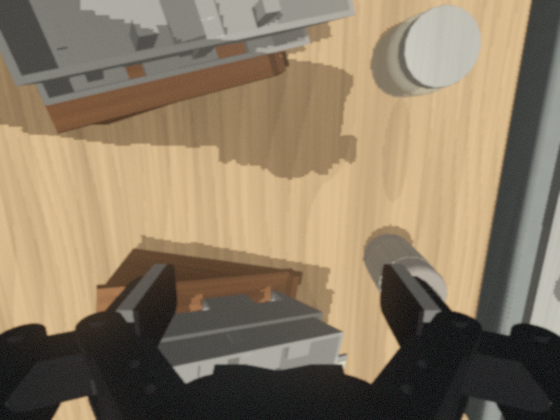

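The scene view shows two stands: one around (340,235) on the robot's left, and one around (235,185) on its right. The side view shows them at (255,195) and (325,255). I'll crop and enlarge both.

```bash
python3 - <<'E'
import cv2,numpy as np
a=cv2.imread("pics/scene0.png");b=cv2.imread("pics/side0.png")
c=cv2.resize(a[140:290,190:390],(800,600),interpolation=cv2.INTER_CUBIC);cv2.imwrite("pics/scz.png",c)
c=cv2.resize(b[150:300,200:400],(800,600),interpolation=cv2.INTER_CUBIC);cv2.imwrite("pics/sdz.png",c)
E
```

```text
(no output)
```

View pics/scz.png

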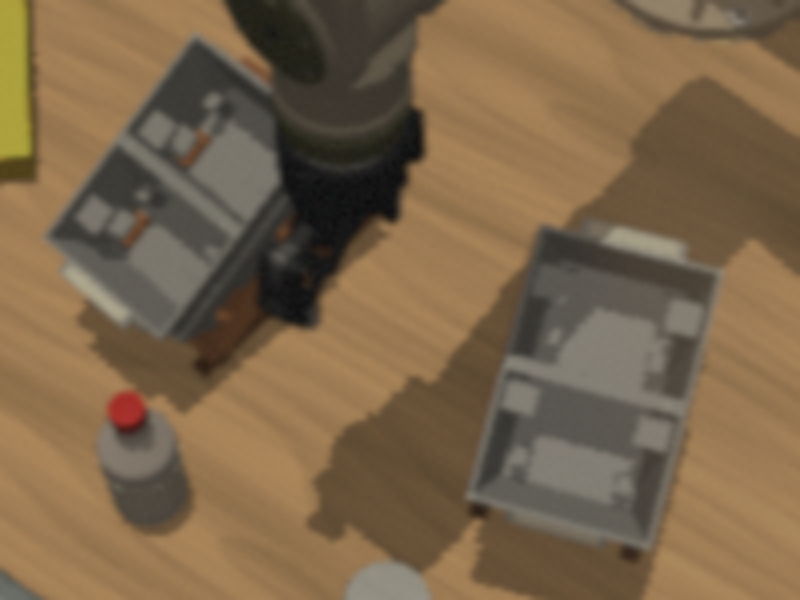

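View pics/sdz.png

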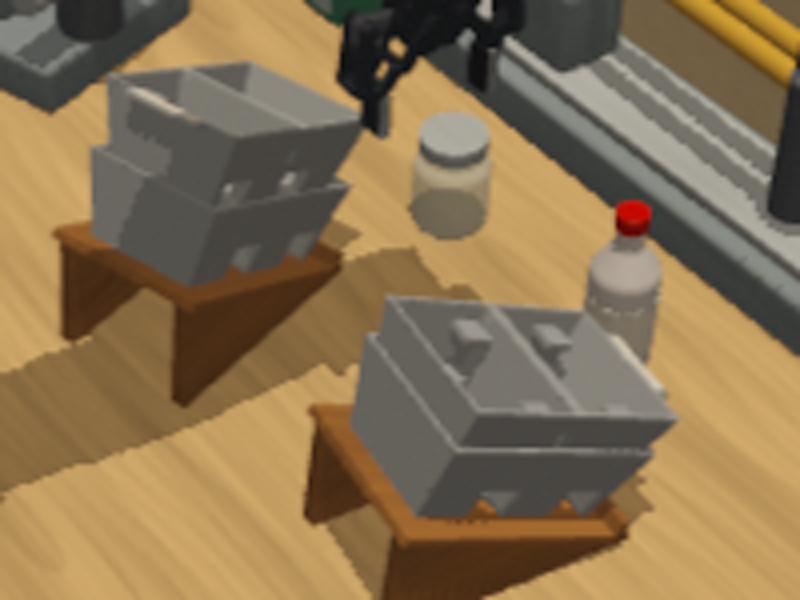

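The nested pair is the right-hand one: its label is at the low end and its rims sit close together. The left pair is the correct stack. In the enlarged views its rim corners are at about (197,38), (48,237) and (170,335) in the scene picture, and (388,298), (470,415), (675,415) and (590,312) in the side picture. I'll triangulate those.

```bash
cat > h.py <<'E'
import numpy as np,cv2
from workcell import env
from scipy.spatial.transform import Rotation as Rot
def P(n):
    m=env.camera_model(n);K=np.array([[m['fx'],0,m['cx']],[0,m['fy'],m['cy']],[0,0,1]])
    return K@np.c_[m['R'],m['t']]
def tri(Pa,Pb,a,b):
    X=cv2.triangulatePoints(Pa,Pb,np.array(a,float).reshape(2,1),np.array(b,float).reshape(2,1));X=(X[:3]/X[3]).ravel()
    e=[]
    for p,q in((Pa,a),(Pb,b)):
        u=p@np.r_[X,1];e.append(np.round(u[:2]/u[2]-q,2))
    return X,e
def toolR(s): w,x,y,z=s['orientation'];return Rot.from_quat([x,y,z,w]).as_matrix()
def Pw(s):
    m=env.camera_model('wrist');M=m['mount'];T=np.eye(4);T[:3,:3]=toolR(s);T[:3,3]=s['tcp_pos']
    V=np.linalg.inv(T@M);K=np.array([[m['fx'],0,m['cx']],[0,m['fy'],m['cy']],[0,0,1]]);return K@V[:3]
def proj(p,X): u=p@np.r_[X,1];return u[:2]/u[2]
E
python3 - <<'E'
from h import *
A,B=P('scene'),P('side')
sc=lambda u,v:np.array([(u+.5)/4-.5+190,(v+.5)/4-.5+140])
sd=lambda u,v:np.array([(u+.5)/4-.5+200,(v+.5)/4-.5+150])
pts={'hiR':(sc(197,38),sd(472,414)),'loR':(sc(48,237),sd(674,415)),'loL':(sc(170,335),sd(588,313)),'dR':(sc(123,138),sd(574,412)),'lab':(sc(96,292),sd(636,366))}
for k,(a,b) in pts.items():
    X,e=tri(A,B,a,b);pts[k]=X;print(k,X.round(4),e)
x=pts['hiR']-pts['loR'];y=pts['loL']-pts['loR']
print(np.linalg.norm(x),np.linalg.norm(y),np.degrees(np.arctan2(x[2],np.hypot(*x[:2]))),np.degrees(np.arctan2(x[1],x[0])),np.degrees(np.arctan2(y[1],y[0])),y[2])
print('mid',(pts['hiR']+pts['loL'])/2)
E
```

```text
hiR [ 0.4494 -0.2119  0.1874] [array([ 0.19, -0.04]), array([0.13, 0.02])]
loR [ 0.6126 -0.2368  0.1088] [array([-0.59,  0.08]), array([-0.39, -0.02])]
loL [ 0.631  -0.1198  0.1068] [array([-2.73,  0.46]), array([-1.65, -0.16])]
dR [ 0.5307 -0.2226  0.1492] [array([ 0.14, -0.02]), array([0.09, 0.01])]
lab [ 0.6275 -0.1818  0.1038] [array([-0.63,  0.1 ]), array([-0.4 , -0.02])]
0.18280923064542043 0.11852801191508197 25.467706555381845 171.3161078225508 81.08396305920833 -0.0020759414372273494
mid [ 0.54020621 -0.16585046  0.14710029]
```

The geometry holds up: rim about 183 x 119 mm, slope about 25.5° and up-slope heading about 171°. Next is a small test move to see how the shift and turn axes behave.

```bash
python3 -m inch '[[[0,0,0,5],[0,0,0,5]]]'; python3 - <<'E'
from h import *
s=env.get_state();print(s['clock'],s['tcp_pos'],s['joint_pos'].round(3));print(toolR(s).round(3))
E
```

```text
clock: 0.35
tcp_pos: [0.5748, -0.0, 0.2309]
orientation: [0.477, -0.478, 0.522, -0.521]
wrist_force: [0.3, 0.4, 0.1]
finger_gap: 0.0853
0.35 [ 5.74827315e-01 -1.79165721e-05  2.30948614e-01] [-0.14   0.314  0.046  1.304 -0.     1.519]
[[-0.088 -0.001  0.996]
 [-0.996  0.    -0.088]
 [-0.    -1.    -0.001]]
```

The tool stays vertical and the turn is yaw only, while the bin leans 27°. I'll find out how the arm behaves past its inner reach limit, where the tool may tilt inward. I'll do this high up, clear of everything.

```bash
python3 -m inch '[[[0,-40,-20,0],[0,-70,-60,0],[0,-70,-110,0],[0,-70,-160,0],[0,-70,-210,0],[0,-70,-240,0],[0,-70,-270,0],[0,-70,-300,0],[0,-70,-330,0],[0,-70,-330,0]]]'; python3 - <<'E'
from h import *
s=env.get_state();print(s['clock'],s['tcp_pos'],s['joint_pos'].round(3));print(toolR(s).round(3))
E
```

```text
clock: 1.35
tcp_pos: [0.2432, 0.0293, 0.3014]
orientation: [-0.478, 0.478, -0.521, 0.521]
wrist_force: [1.2, -0.3, -0.5]
finger_gap: 0.0855
1.35 [0.24322527 0.02933317 0.30142934] [-0.213 -0.357 -0.436  1.492 -0.     1.444]
[[-0.085  0.     0.996]
 [-0.996 -0.    -0.085]
 [ 0.    -1.     0.   ]]
```

There is no tilt yet: at x = 0.24 the tool is still exactly vertical. World tilt toward −x could also be collected at a reach limit behind the robot. Before going there I'll check where the lamp and other tall things stand.

```bash
python3 - <<'E'
from h import *
import cv2
for n in ['scene','side']:
    cv2.imwrite(f"pics/{n}1.png",env.read_camera(n))
def ray(n,u,v,z):
    m=env.camera_model(n);R=m['R'];C=-R.T@m['t'];d=R.T@np.array([(u-m['cx'])/m['fx'],(v-m['cy'])/m['fy'],1]);return (C+d*(z-C[2])/d[2]).round(2)
for n,u,v in [('scene',545,180),('scene',520,220),('scene',480,95),('scene',400,10),('scene',240,15),('side',20,210),('side',15,65),('side',0,250),('side',70,410),('scene',520,335)]:
    print(n,u,v,[ray(n,u,v,z)[:2] for z in(0,.2,.4)])
E
```

```text
scene 545 180 [array([-0.13,  0.62]), array([0.07, 0.56]), array([0.26, 0.51])]
scene 520 220 [array([0.07, 0.59]), array([0.23, 0.54]), array([0.39, 0.49])]
scene 480 95 [array([-0.37,  0.29]), array([-0.14,  0.3 ]), array([0.1, 0.3])]
scene 400 10 [array([-0.66, -0.18]), array([-0.37, -0.1 ]), array([-0.09, -0.01])]
scene 240 15 [array([-0.24, -0.73]), array([-0.02, -0.56]), array([ 0.19, -0.38])]
side 20 210 [array([-0.11,  0.65]), array([-0.12,  0.38]), array([-0.13,  0.11])]
side 15 65 [array([0.18, 1.72]), array([0.12, 1.27]), array([0.05, 0.82])]
side 0 250 [array([-0.21,  0.5 ]), array([-0.21,  0.26]), array([-0.2 ,  0.01])]
side 70 410 [array([-0.22, -0.14]), array([-0.21, -0.27]), array([-0.21, -0.4 ])]
scene 520 335 [array([0.42, 0.71]), array([0.52, 0.64]), array([0.62, 0.57])]
```

View pics/scene1.png

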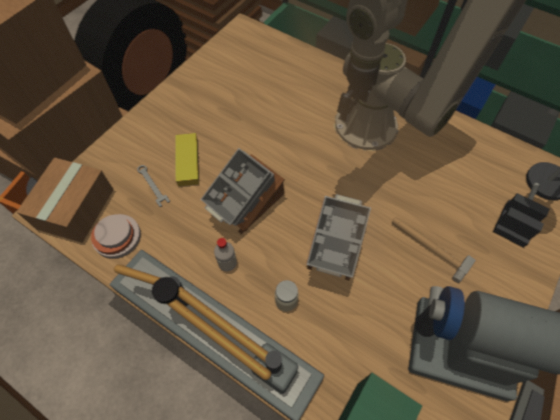

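View pics/side1.png

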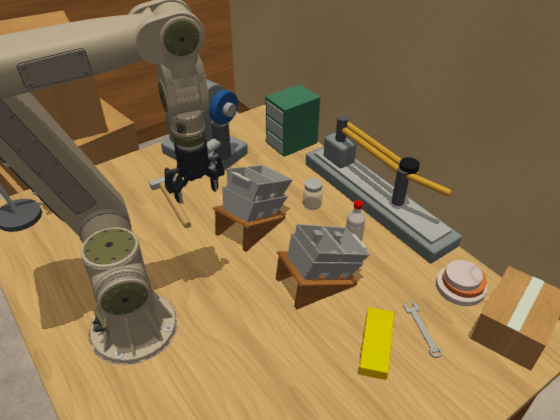

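Both views now show the stands clear of the arm. The lamp is at about (−0.1, 0.63), so a swing round the left at a radius of 0.28 m keeps clear of it. I'll work out the rows for that arc.

```bash
cat >> h.py <<'E'
def rows(pts,s=None):
    s=s or env.get_state();R=toolR(s)
    for p in pts: print((R.T@(np.array(p)-s['tcp_pos'])*1000).round(0))
E
python3 - <<'E'
from h import *
rows([(.27*np.cos(np.radians(a)),.27*np.sin(np.radians(a)),.30+.014*(i+1)) for i,a in enumerate(np.linspace(7,82,11)[1:])])
E
```

```text
[-40. -12.  12.]
[-72. -26.  -2.]
[-103.  -40.  -20.]
[-131.  -55.  -42.]
[-155.  -69.  -67.]
[-176.  -83.  -95.]
[-194.  -97. -126.]
[-207. -111. -159.]
[-216. -125. -193.]
[-220. -139. -228.]
```

```bash
python3 -m inch '[[[-40,-12,12,-8.5],[-72,-26,-2,-17],[-103,-40,-20,-25.5],[-131,-55,-42,-34],[-155,-69,-67,-42.5],[-176,-83,-95,-51],[-194,-97,-126,-59.5],[-207,-111,-159,-68],[-216,-125,-193,-76.5],[-220,-139,-228,-85]]]'; python3 - <<'E'
from h import *
s=env.get_state();print(s['joint_pos'].round(3),toolR(s).round(3))
rows([(.27*np.cos(np.radians(a)),.27*np.sin(np.radians(a)),.44) for i,a in enumerate(np.linspace(82,162,11)[1:])])
E
```

```text
clock: 2.45
tcp_pos: [0.0375, 0.2696, 0.4405]
orientation: [-0.705, 0.705, -0.059, 0.059]
wrist_force: [0.0, 0.6, -0.3]
finger_gap: 0.0853
[ 1.134 -0.247 -0.023  1.795  0.     1.301] [[ 0.986 -0.     0.167]
 [-0.167 -0.     0.986]
 [-0.    -1.    -0.   ]]
[-37.   1.  -6.]
[-74.   1. -15.]
[-109.    1.  -29.]
[-141.    1.  -47.]
[-171.    1.  -70.]
[-198.    1.  -97.]
[-220.    1. -127.]
[-238.    1. -160.]
[-251.    1. -196.]
[-259.    1. -233.]
```

```bash
python3 -m inch '[[[-37,0,-6,-8.5],[-74,0,-15,-17],[-109,0,-29,-25.5],[-141,0,-47,-34],[-171,0,-70,-42.5],[-198,0,-97,-51],[-220,0,-127,-59.5],[-238,0,-160,-68],[-251,0,-196,-76.5],[-259,0,-233,-85]]]'; python3 - <<'E'
from h import *
s=env.get_state();print(s['joint_pos'].round(3),toolR(s).round(3))
E
```

```text
clock: 3.45
tcp_pos: [-0.2592, 0.0827, 0.4399]
orientation: [-0.559, 0.56, 0.432, -0.432]
wrist_force: [-0.8, -0.4, 0.4]
finger_gap: 0.0854
[ 2.534 -0.247 -0.025  1.794  0.     1.218] [[ 0.252  0.    -0.968]
 [ 0.968 -0.     0.252]
 [-0.    -1.    -0.   ]]
```

The swing reached the back cleanly with the tool still vertical. I'll rise until joint 4 nears its limit and see whether the tool tilts.

```bash
python3 -m inch '[[[-20,-45,0,0],[-40,-90,-2,0],[-50,-135,-4,0],[-50,-180,-4,0],[-50,-225,-4,0],[-50,-260,-4,0]]]'; python3 - <<'E'
from h import *
s=env.get_state();print(s['joint_pos'].round(3),toolR(s).round(3))
E
```

```text
clock: 4.05
tcp_pos: [-0.2705, 0.0356, 0.6445]
orientation: [0.573, -0.549, -0.424, 0.437]
wrist_force: [-0.2, 0.6, 1.3]
finger_gap: 0.0854
[ 2.713e+00 -1.000e-03  8.020e-01  2.335e+00 -0.000e+00  1.403e+00] [[ 0.258 -0.035 -0.966]
 [ 0.966  0.016  0.257]
 [ 0.006 -0.999  0.038]]
```

It works: joint 4 is saturated and the tool has begun to lean toward −x, by about 2°. I'll keep rising to build it up.

```bash
python3 -m inch '[[[0,-30,0,0],[0,-60,0,0],[0,-90,0,0],[0,-120,0,0]]]'; python3 - <<'E'
from h import *
s=env.get_state();print(s['joint_pos'].round(3),toolR(s).round(3))
E
```

```text
clock: 4.45
tcp_pos: [-0.2659, 0.0333, 0.6529]
orientation: [0.582, -0.539, -0.419, 0.442]
wrist_force: [-0.8, 0.4, -0.4]
finger_gap: 0.0852
[ 2.714 -0.016  0.819  2.337 -0.     1.405] [[ 0.259 -0.062 -0.964]
 [ 0.966  0.029  0.258]
 [ 0.012 -0.998  0.068]]
```

```bash
python3 -m inch '[[[0,-50,0,0],[0,-100,0,0],[0,-200,0,0]]]'; python3 - <<'E'
from h import *
s=env.get_state();print(s['joint_pos'].round(3),toolR(s)[:,1].round(3))
E
python3 -m inch '[[[0,-50,-50,0],[0,-100,-100,0],[0,-200,-200,0]]]'; python3 - <<'E'
from h import *
s=env.get_state();print(s['joint_pos'].round(3),toolR(s)[:,1].round(3))
E
```

```text
clock: 4.75
tcp_pos: [-0.2631, 0.031, 0.6631]
orientation: [0.594, -0.526, -0.412, 0.448]
wrist_force: [-0.3, -0.5, 0.1]
finger_gap: 0.0856
[ 2.719e+00 -2.900e-02  8.460e-01  2.337e+00 -1.000e-03  1.410e+00] [-0.098  0.045 -0.994]
clock: 5.05
tcp_pos: [-0.1825, 0.0024, 0.6601]
orientation: [0.603, -0.516, -0.409, 0.45]
wrist_force: [0.2, 0.3, 0.4]
finger_gap: 0.0855
[ 2.676e+00 -2.050e-01  6.980e-01  2.337e+00 -1.000e-03  1.367e+00] [-0.121  0.062 -0.991]
```

```bash
for i in 1 2 3; do python3 -m inch '[[[-20,-50,0,0]]]' | head -2; done; python3 - <<'E'
from h import *
s=env.get_state();print(s['clock'],s['joint_pos'].round(3),toolR(s)[:,1].round(3))
E
```

```text
clock: 5.15
tcp_pos: [-0.1855, -0.0089, 0.6681]
clock: 5.25
tcp_pos: [-0.1875, -0.0127, 0.6752]
clock: 5.35
tcp_pos: [-0.1875, -0.0168, 0.6821]
5.35 [ 2.759 -0.21   0.775  2.337  0.019  1.448] [-0.208  0.064 -0.976]
```

```bash
for i in 1 2 3 4; do python3 -m inch '[[[-20,-50,0,0]]]' | head -2; done; python3 - <<'E'
from h import *
s=env.get_state();print(s['clock'],s['joint_pos'].round(4),toolR(s)[:,1].round(3))
E
```

```text
clock: 5.45
tcp_pos: [-0.186, -0.0213, 0.6891]
clock: 5.55
tcp_pos: [-0.1835, -0.0262, 0.6959]
clock: 5.65
tcp_pos: [-0.18, -0.0314, 0.7027]
clock: 5.75
tcp_pos: [-0.1757, -0.037, 0.7094]
5.75 [ 2.7587 -0.2556  0.8448  2.3371  0.0664  1.454 ] [-0.328  0.061 -0.943]
```

```bash
for i in 1 2 3 4; do python3 -m inch '[[[-12,-50,0,0]]]' | head -2; done; python3 - <<'E'
from h import *
s=env.get_state();print(s['clock'],s['joint_pos'].round(4));print(toolR(s).round(3))
E
```

```text
clock: 5.85
tcp_pos: [-0.1708, -0.0412, 0.7162]
clock: 5.95
tcp_pos: [-0.1652, -0.0458, 0.7229]
clock: 6.05
tcp_pos: [-0.1588, -0.0506, 0.7293]
clock: 6.15
tcp_pos: [-0.1518, -0.0558, 0.7355]
6.15 [ 2.7588 -0.3158  0.9065  2.3371  0.0949  1.464 ]
[[ 0.242 -0.442 -0.864]
 [ 0.969  0.076  0.233]
 [-0.038 -0.894  0.447]]
```

The tool is now tilted 26.6° along heading 170°, and the jaw axis is within about 6° of the bin's up-slope axis. I'll refine the bin pose from the two unobstructed pictures.

```bash
python3 - <<'E'
import cv2,numpy as np
a=cv2.imread("pics/scene1.png");b=cv2.imread("pics/side1.png")
cv2.imwrite("pics/scz1.png",cv2.resize(a[140:240,195:295],(800,800),interpolation=cv2.INTER_CUBIC)[:600])
cv2.imwrite("pics/sdz1.png",cv2.resize(b[215:290,280:380],(800,600),interpolation=cv2.INTER_CUBIC))
E
```

```text
(no output)
```

View pics/scz1.png

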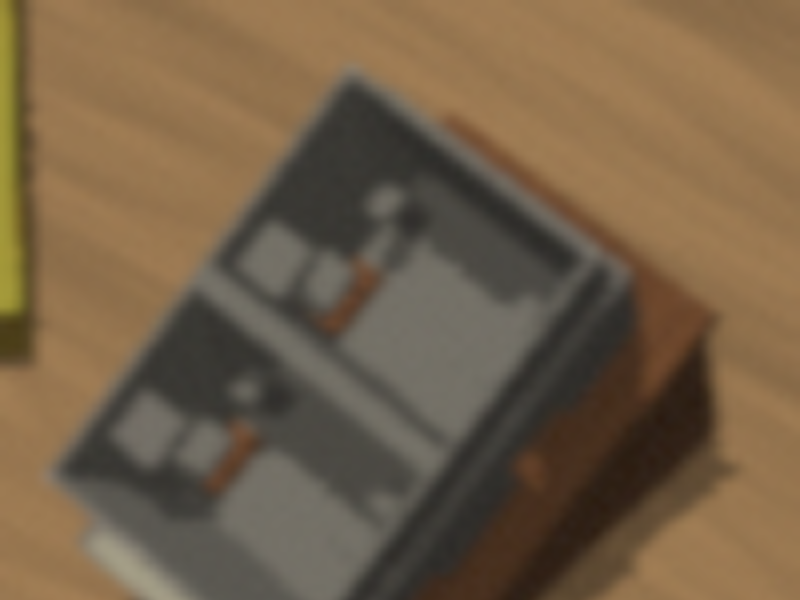

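View pics/sdz1.png

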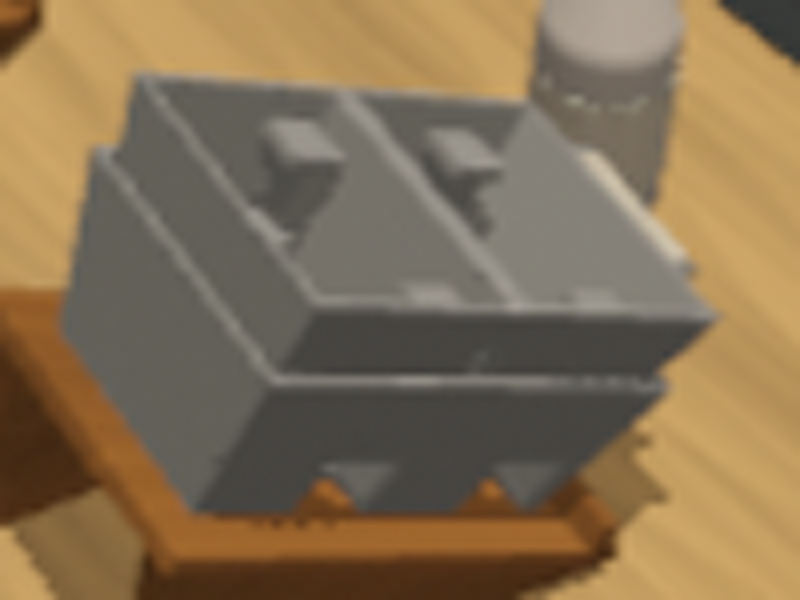

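```bash
python3 - <<'E'
from h import *
A,B=P('scene'),P('side')
f=lambda ox,oy:(lambda u,v:np.array([(u+.5)/8-.5+ox,(v+.5)/8-.5+oy]))
sc=f(195,140);sd=f(280,215)
D={'hiR':(sc(348,71),sd(315,303)),'loR':(sc(55,476),sd(713,318)),'hiL':(sc(612,266),sd(141,79)),'dR':(sc(207,279),sd(515,303)),'dL':(sc(442,450),sd(348,94))}
for k,(a,b) in D.items():
    X,e=tri(A,B,a,b);D[k]=X;print(k,X.round(4),e[0],e[1])
x=D['hiR']-D['loR'];y=D['hiL']-D['hiR']
an=lambda v:(np.degrees(np.arctan2(v[1],v[0])),np.degrees(np.arctan2(v[2],np.hypot(*v[:2]))),np.linalg.norm(v))
print(an(x),an(y),an(D['dL']-D['dR']))
print('mid',(D['hiL']+D['loR'])/2,(D['dL']+D['dR'])/2)
E
```

```text
hiR [ 0.4512 -0.2141  0.1908] [-0.06  0.01] [-0.04 -0.01]
loR [ 0.6129 -0.2386  0.1064] [-0.81  0.11] [-0.54 -0.02]
hiL [ 0.4699 -0.0919  0.187 ] [-1.89  0.44] [-1.21 -0.24]
dR [ 0.5324 -0.2227  0.1491] [-0.31  0.05] [-0.21 -0.02]
dL [ 0.5479 -0.1113  0.1519] [-1.75  0.35] [-1.09 -0.15]
(np.float64(171.37695663757967), np.float64(27.300269147067926), np.float64(0.18405368870833716)) (np.float64(81.28878472441072), np.float64(-1.7608518835279765), np.float64(0.1236263201140538)) (np.float64(82.08495502587719), np.float64(1.4154904622994784), np.float64(0.11254516806081022))
mid [ 0.54143451 -0.16527208  0.14669864] [ 0.54011915 -0.16699745  0.1505176 ]
```

The yaw (171.4°), slope (27.3°) and rim sizes agree with what was given, and the divider top is at about (0.541, −0.166, 0.149). I'll bring the tool back round the left, keeping the tilt.

```bash
python3 - <<'E'
from h import *
rows([(-.18,-.04,.70),(-.22,-.01,.67),(-.25,.03,.64),(-.27,.075,.61),(-.27,.12,.59)])
E
```

```text
[10. 45. 12.]
[30. 92. 40.]
[ 63. 135.  62.]
[103. 174.  77.]
[147. 196.  78.]
```

```bash
python3 -m inch '[[[10,45,12,0],[30,92,40,0],[63,135,62,0],[103,174,77,0],[147,196,78,0]]]'; python3 - <<'E'
from h import *
s=env.get_state();print(s['joint_pos'].round(3),toolR(s)[:,1].round(3))
rows([(-.25,.16,.57),(-.22,.195,.55),(-.18,.225,.53),(-.14,.25,.52),(-.095,.265,.52),(-.045,.265,.52),(.0,.26,.52),(.04,.235,.52),(.08,.205,.52),(.11,.17,.52)])
E
```

```text
clock: 6.65
tcp_pos: [-0.266, 0.0957, 0.6014]
orientation: [0.664, -0.424, -0.312, 0.532]
wrist_force: [-1.8, -0.2, -0.8]
finger_gap: 0.0849
[ 2.088 -0.404  0.252  1.919  0.354  0.824] [-0.442  0.076 -0.894]
[ 67.  26. -13.]
[109.  33. -40.]
[149.  36. -76.]
[ 183.   29. -110.]
[ 208.   10. -145.]
[ 220.  -12. -188.]
[ 226.  -32. -228.]
[ 212.  -52. -269.]
[ 192.  -72. -310.]
[ 165.  -88. -344.]
```

```bash
python3 -m inch '[[[35,15,-8,0],[67,26,-13,0],[109,33,-40,0],[149,36,-76,0],[183,29,-110,0],[208,10,-145,0],[220,-12,-188,0],[226,-32,-228,0],[212,-52,-269,0],[192,-72,-310,0]]]'; python3 - <<'E'
from h import *
s=env.get_state();print(s['joint_pos'].round(3),toolR(s)[:,1].round(3))
rows([(.11,.17,.52),(.15,.13,.52),(.19,.09,.51),(.23,.05,.50),(.27,.01,.48),(.31,-.03,.46),(.35,-.06,.44),(.39,-.085,.42),(.43,-.11,.40),(.46,-.125,.38)])
E
```

```text
clock: 7.65
tcp_pos: [0.0815, 0.2036, 0.5215]
orientation: [0.664, -0.425, -0.311, 0.531]
wrist_force: [2.1, 1.2, -1.0]
finger_gap: 0.0856
[ 0.412 -0.104  0.187  2.257  0.249 -0.955] [-0.441  0.076 -0.894]
[-26. -14. -33.]
[-55. -34. -77.]
[ -83.  -46. -125.]
[-112.  -58. -174.]
[-140.  -61. -227.]
[-169.  -63. -279.]
[-187.  -65. -330.]
[-201.  -67. -379.]
[-215.  -69. -429.]
[-221.  -65. -467.]
```

```bash
python3 - <<'E'
from h import *
rows([(.10,.18,.49),(.13,.145,.46),(.17,.11,.44),(.21,.07,.42),(.25,.03,.41),(.29,-.01,.40),(.33,-.05,.39),(.37,-.08,.38),(.415,-.105,.37),(.46,-.125,.36)])
E
```

```text
[-17.  18. -36.]
[-43.  29. -83.]
[ -66.   27. -135.]
[ -95.   24. -187.]
[-123.   12. -236.]
[-152.    1. -284.]
[-181.  -11. -333.]
[-200.  -22. -379.]
[-213.  -35. -428.]
[-221.  -47. -476.]
```

```bash
python3 -m inch '[[[-17,18,-36,0],[-43,29,-83,0],[-66,27,-135,0],[-95,24,-187,0],[-123,12,-236,0],[-152,1,-284,0],[-181,-11,-333,0],[-200,-22,-379,0],[-213,-35,-428,0],[-221,-47,-476,0]]]'; python3 - <<'E'
from h import *
s=env.get_state();R=toolR(s);print(s['joint_pos'].round(3));print(R.round(3))
a=np.radians(171.35);t=np.radians(27)
xb=np.array([np.cos(a)*np.cos(t),np.sin(a)*np.cos(t),np.sin(t)]);yb=np.array([np.cos(a+np.pi/2),np.sin(a+np.pi/2),0]);zb=np.cross(xb,yb)
T=np.c_[np.cross(-zb,xb),-zb,xb]
print('err deg in tool',np.degrees(Rot.from_matrix(R.T@T).as_rotvec()))
rows([np.array([.541,-.166,.149])+h*zb for h in(.2,.15,.12,.1)])
E
```

```text
clock: 8.65
tcp_pos: [0.4197, -0.1043, 0.3694]
orientation: [0.664, -0.426, -0.312, 0.53]
wrist_force: [0.6, 0.1, 1.1]
finger_gap: 0.0853
[-0.368  0.422  0.429  2.031 -0.087 -1.663]
[[ 0.244 -0.438 -0.865]
 [ 0.969  0.076  0.235]
 [-0.037 -0.896  0.443]]
err deg in tool [ 0.56950395 -5.88611762  0.553414  ]
[ -20.  -60. -219.]
[ -20.  -10. -219.]
[ -21.   20. -218.]
[ -21.   40. -218.]
```

The tilt came back intact: remaining error is about 0.6°, plus a −5.9° spin to correct. Moving above the divider.

```bash
python3 -m inch '[[[-5,-30,-45,-2],[-8,-55,-90,-4],[-12,-60,-135,-5.9],[-16,-60,-180,-5.9],[-20,-60,-219,-5.9],[-20,-60,-219,-5.9],[-20,-60,-219,-5.9]]]'; python3 - <<'E'
from h import *
s=env.get_state();print(s['tcp_pos'],s['joint_pos'].round(3),toolR(s).round(3))
im=env.read_camera('wrist');cv2.imwrite('pics/w1.png',im)
np.save('w1P.npy',Pw(s))
E
```

```text
clock: 9.35
tcp_pos: [0.5816, -0.1639, 0.3191]
orientation: [0.647, -0.398, -0.346, 0.551]
wrist_force: [-0.8, 0.4, 1.3]
finger_gap: 0.0856
[ 0.58162539 -0.16389932  0.3190761 ] [-0.365  0.95   1.265  2.338 -0.085 -1.765] [[ 0.153 -0.437 -0.886]
 [ 0.988  0.076  0.133]
 [ 0.009 -0.896  0.444]]
```

View pics/w1.png

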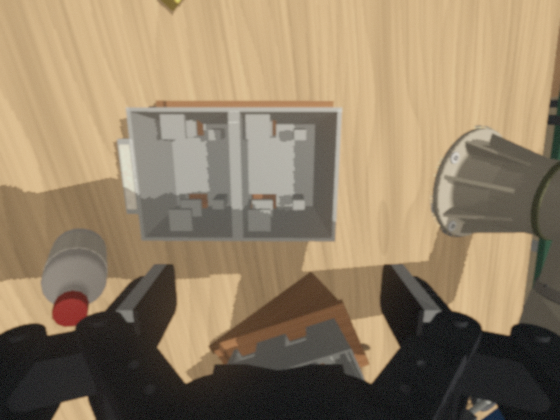

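The wrist view, square on, shows the loose bin's rim corners at (128,109), (340,109), (335,239) and (143,240), with the divider top at column ~235. I'll triangulate these against the side view.

```bash
python3 - <<'E'
from h import *
im=cv2.imread('pics/w1.png');cv2.imwrite('pics/w1z.png',cv2.resize(im[95:255,110:360],(800,512),interpolation=cv2.INTER_CUBIC))
W=np.load('w1P.npy');B=P('side');A=P('scene')
f=lambda ox,oy:(lambda u,v:np.array([(u+.5)/8-.5+ox,(v+.5)/8-.5+oy]))
sc=f(195,140);sd=f(280,215)
D={'hiR':((340,109),sd(315,303),sc(348,71)),'loR':((128,109),sd(713,318),sc(55,476)),'hiL':((335,239),sd(141,79),sc(610,266)),'loL':((143,240),sd(530,103),None)}
for k,(w,b,a) in D.items():
    X,e=tri(W,B,w,b);print(k,X.round(4),e[0],e[1]); D[k]=X
    if a is not None:
        Y,e=tri(W,A,w,a);print('  scene',Y.round(4),e[0],e[1])
an=lambda v:(np.degrees(np.arctan2(v[1],v[0])).round(1),np.degrees(np.arctan2(v[2],np.hypot(*v[:2]))).round(1),np.linalg.norm(v).round(4))
for p,q in(('hiR','loR'),('hiL','loL'),('hiL','hiR'),('loL','loR')):print(an(D[p]-D[q]))
print('mid',sum(D.values())/4)
E
```

```text
hiR [ 0.4505 -0.2153  0.1921] [0.23 0.29] [0.04 0.03]
  scene [ 0.4495 -0.2151  0.1891] [-0.91  0.25] [ 0.06 -0.19]
loR [ 0.6137 -0.24    0.107 ] [0.13 0.12] [0.03 0.01]
  scene [ 0.6117 -0.2391  0.1035] [2.46 0.77] [-0.53  0.23]
hiL [ 0.4685 -0.0982  0.1926] [-1.06 -1.8 ] [-0.19 -0.25]
  scene [ 0.463  -0.0908  0.1832] [-1.39  0.27] [ 0.14 -0.31]
loL [ 0.633  -0.1203  0.1076] [-0.99 -1.19] [-0.18 -0.12]
(np.float64(171.4), np.float64(27.3), np.float64(0.1858))
(np.float64(172.4), np.float64(27.1), np.float64(0.1864))
(np.float64(81.2), np.float64(0.2), np.float64(0.1184))
(np.float64(80.9), np.float64(0.3), np.float64(0.1212))
mid [ 0.54141249 -0.1684228   0.14982594]
```

View pics/w1z.png

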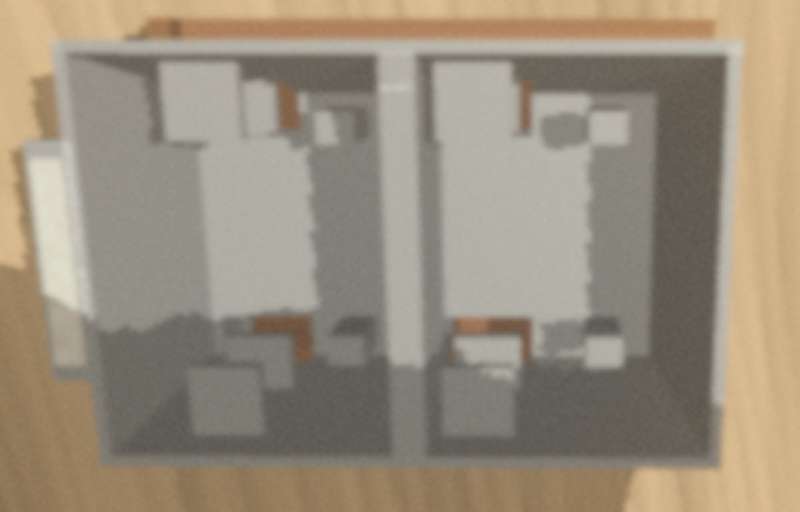

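All views agree on the divider top at (0.541, −0.168, 0.150) with yaw 171.4°. I'll descend to 80 mm above it.

```bash
cat >> h.py <<'E'
def frame(yaw=171.4):
    a=np.radians(yaw);t=np.radians(27)
    xb=np.array([np.cos(a)*np.cos(t),np.sin(a)*np.cos(t),np.sin(t)]);yb=np.array([np.cos(a+np.pi/2),np.sin(a+np.pi/2),0]);return xb,yb,np.cross(xb,yb)
TOP=np.array([.5413,-.168,.1498])
def rep():
    s=env.get_state();R=toolR(s);xb,yb,zb=frame();d=s['tcp_pos']-TOP
    B=np.c_[xb,yb,zb]
    print('t',round(s['clock'],2),'TCP in bin axes rel top mm',(B.T@d*1000).round(1),'F bin axes',(B.T@s['wrist_force']).round(1),'gap',round(s['finger_gap']*1000,1))
    T=np.c_[np.cross(-zb,xb),-zb,xb]
    print('rot err(tool) deg',np.degrees(Rot.from_matrix(R.T@T).as_rotvec()).round(2),'q',s['joint_pos'].round(3),'M',s['ft_torque'].round(2))
    return s,B
E
python3 - <<'E'
from h import *
s,B=rep(); rows([TOP+h*B[:,2] for h in(.12,.08,0.05,0,-.035)])
E
```

```text
t 9.4 TCP in bin axes rel top mm [ 42.9 -10.3 170.1] F bin axes [0.9 0.7 1.2] gap 85.3
rot err(tool) deg [0.82 0.05 0.53] q [-0.365  0.947  1.265  2.338 -0.085 -1.765] M [-0.07 -0.36 -0.04]
[-11.  51. -42.]
[-11.  91. -42.]
[-11. 121. -41.]
[-12. 171. -40.]
[-12. 206. -40.]
```

```bash
python3 -m inch '[[[-3,30,-10,0],[-8,60,-30,0],[-11,91,-42,0],[-11,91,-42,0],[-11,91,-42,0]]]' >/dev/null; python3 - <<'E'
from h import *
s,B=rep(); rows([TOP+h*B[:,2] for h in(.08,0.05,0,-.035)])
cv2.imwrite('pics/w2.png',env.read_camera('wrist'))
u=[proj(Pw(s),TOP+B@np.array(v)).round(1) for v in([0,0,0],[0,.05,0],[0,-.05,0],[.094,.062,0],[-.094,-.062,0],[.094,-.062,0],[-.094,.062,0])];print(u)
E
```

```text
t 9.9 TCP in bin axes rel top mm [ 0.1 -0.1 81.6] F bin axes [0.7 0.1 1.5] gap 85.7
rot err(tool) deg [0.93 0.04 0.5 ] q [-0.379  0.819  0.76   1.959 -0.091 -1.777] M [-0.03 -0.36  0.01]
[-0.  2. -0.]
[-0. 32.  0.]
[-1. 82.  1.]
[ -1. 117.   2.]
[array([281.2, 216.1]), array([281.5, 142.1]), array([281. , 281.9]), array([430.5, 123.1]), array([154. , 295.4]), array([409.4, 297.7]), array([134.6, 122.8])]
```

View pics/w2.png

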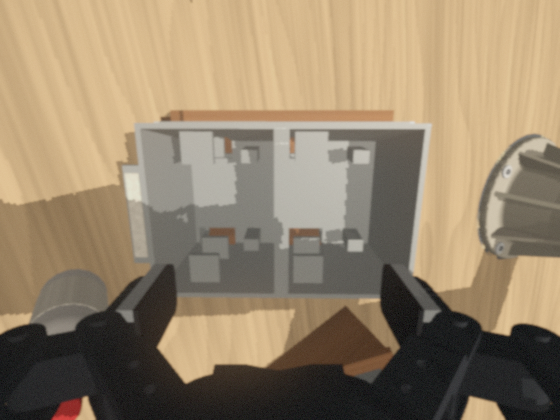

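Predicted rim corners fall within about 2 px of the pictured ones at (429,124), (136,125), (157,296) and (410,297), and the divider is at column 281 as predicted. Descending over the divider.

```bash
python3 -m inch '[[[0,30,0,0],[0,60,0,0],[-1,85,1,0],[-1,105,1,0],[-1,115,2,0],[-1,115,2,0]]]' >/dev/null; python3 -c "
from h import *
rep()"; python3 -m inch '[[[0,0,0,0],[0,0,0,0],[0,0,0,0],[0,0,0,0],[0,0,0,0],[0,0,0,0]]]' 0 50; python3 -c "
from h import *
rep()"
```

```text
t 10.55 TCP in bin axes rel top mm [ -1.6   0.3 -34.8] F bin axes [0.3 0.2 0.2] gap 85.3
rot err(tool) deg [0.86 0.04 0.51] q [-0.397  0.718  0.316  1.614 -0.099 -1.793] M [-0.04 -0.36  0.02]
clock: 11.15
tcp_pos: [0.5253, -0.1655, 0.1161]
orientation: [0.647, -0.398, -0.346, 0.551]
wrist_force: [2.4, 0.6, 2.7]
finger_gap: 0.0099
t 11.15 TCP in bin axes rel top mm [ -0.9  -0.1 -37.4] F bin axes [-0.8 -1.   3.4] gap 9.9
rot err(tool) deg [0.61 0.06 0.56] q [-0.397  0.72   0.311  1.613 -0.099 -1.793] M [ 0.04  0.02 -0.08]
```

Gripped: the gap is 9.9 mm with small forces. Lifting along the bin axis.

```bash
python3 -m inch '[[[0,-8,0,0],[0,-18,0,0],[0,-30,0,0],[0,-42,0,0],[0,-54,0,0],[0,-62,0,0],[0,-62,0,0],[0,-62,0,0]]]' >/dev/null; python3 - <<'E'
from h import *
rep()
for n in('wrist','side'):cv2.imwrite(f'pics/{n}3.png',env.read_camera(n))
E
```

```text
t 11.95 TCP in bin axes rel top mm [-0.6  0.5 23.7] F bin axes [-1.7  1.1 -2.2] gap 9.5
rot err(tool) deg [0.58 0.07 0.58] q [-0.388  0.758  0.517  1.782 -0.095 -1.786] M [-0.12 -0.69  0.  ]
```

View pics/wrist3.png

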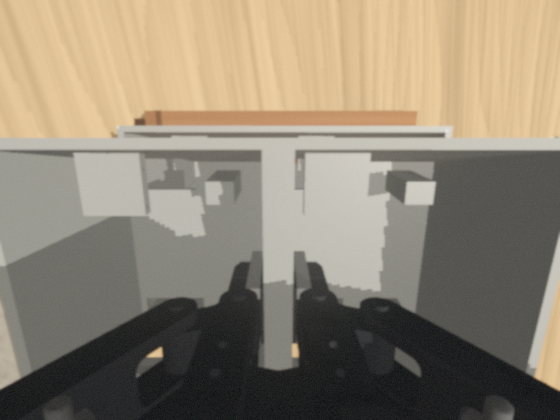

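View pics/side3.png

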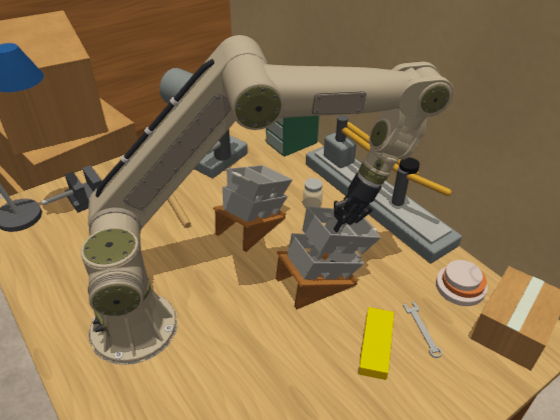

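The bin is out: it hangs parallel to the lower bin and clears its rim by about 23 mm. I'll check how far the left pair is before turning.

```bash
python3 - <<'E'
from h import *
def ray(n,u,v,z):
    m=env.camera_model(n);R=m['R'];C=-R.T@m['t'];d=R.T@np.array([(u-m['cx'])/m['fx'],(v-m['cy'])/m['fy'],1]);return (C+d*(z-C[2])/d[2]).round(3)
print(ray('scene',325,197,.24),ray('scene',307,265,.16),ray('scene',307,265,.13))
s,B=rep()
c=s['tcp_pos']
for r in((-.102,0),(.09,.062),(.094,-.062)):
    print(np.hypot(*r))
E
```

```text
[0.479 0.09  0.24 ] [0.634 0.137 0.16 ] [0.623 0.133 0.13 ]
t 12.05 TCP in bin axes rel top mm [-0.3  0.4 23.3] F bin axes [-1.2  0.6 -3. ] gap 9.3
rot err(tool) deg [0.53 0.07 0.59] q [-0.388  0.758  0.516  1.782 -0.095 -1.786] M [-0.16 -0.64 -0.01]
0.102
0.10928860873851401
0.11260550608207398
```

```bash
python3 - <<'E'
from h import *
def ray(n,u,v,z):
    m=env.camera_model(n);R=m['R'];C=-R.T@m['t'];d=R.T@np.array([(u-m['cx'])/m['fx'],(v-m['cy'])/m['fy'],1]);return (C+d*(z-C[2])/d[2])
xb,yb,zb=frame()
for p in(ray('scene',222,243,.15),ray('side',358,204,.15)):
  for z in (.15,.1):
    q=p.copy();q[2]=z
    print(p.round(3),'bottle axis in bin axes rel top',(np.c_[xb,yb,zb].T@(q-TOP)*1000).round(0))
E
```

```text
[ 0.703 -0.084  0.15 ] bottle axis in bin axes rel top [-131. -107.   67.]
[ 0.703 -0.084  0.15 ] bottle axis in bin axes rel top [-154. -107.   22.]
[ 0.696 -0.097  0.15 ] bottle axis in bin axes rel top [-127.  -93.   65.]
[ 0.696 -0.097  0.15 ] bottle axis in bin axes rel top [-150.  -93.   20.]
```

The bottle clears the turning corner by about 20 mm. I'll add margin by shifting 12 mm up-slope and 8 mm up during the turn.

```bash
python3 -m inch '[[[0,-6,8,0],[0,-8,12,3],[0,-8,12,9],[0,-8,12,17],[0,-8,12,25],[0,-8,12,33],[0,-8,12,41],[0,-8,12,49],[0,-8,12,57],[0,-8,12,65]]]' >/dev/null;  python3 -m inch '[[[0,0,0,8],[0,0,0,16],[0,0,0,24],[0,0,0,32],[0,0,0,40],[0,0,0,48],[0,0,0,56],[0,0,0,64],[0,0,0,72],[0,0,0,80]]]' >/dev/null; python3 - <<'E'
from h import *
rep()
cv2.imwrite('pics/side4.png',env.read_camera('side'))
E
```

```text
t 14.05 TCP in bin axes rel top mm [12.5  0.6 32.3] F bin axes [-1.   0.4 -1.8] gap 9.6
rot err(tool) deg [  -0.49 -145.26    0.97] q [-0.391  0.736  0.51   1.796 -0.096  0.749] M [-0.2  -0.64  0.07]
```

View pics/side4.png

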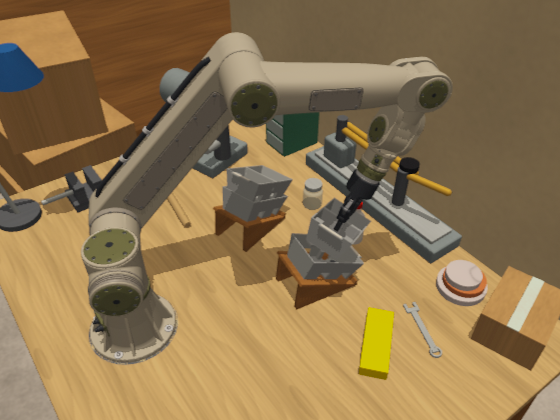

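```bash
python3 -m inch '[[[0,0,0,8],[0,0,0,16],[0,0,0,24],[0,0,0,31],[0,0,0,34.7],[0,0,0,34.7],[0,0,0,34.7]]]' >/dev/null; python3 - <<'E'
from h import *
s,B=rep()
R=toolR(s);T=np.c_[-np.cross(-B[:,2],B[:,0]),-B[:,2],-B[:,0]];print(np.degrees(Rot.from_matrix(R.T@T).as_rotvec()).round(2))
for n in('wrist','side','scene'):cv2.imwrite(f'pics/{n}5.png',env.read_camera(n))
E
```

```text
t 14.8 TCP in bin axes rel top mm [12.1  0.6 32.2] F bin axes [-1.9 -0.7 -2.8] gap 9.6
rot err(tool) deg [  -0.89 -179.46    0.94] q [-0.391  0.737  0.51   1.795 -0.096  1.345] M [-0.17 -0.65 -0.01]
[-0.6   0.53 -0.57]
```

View pics/wrist5.png

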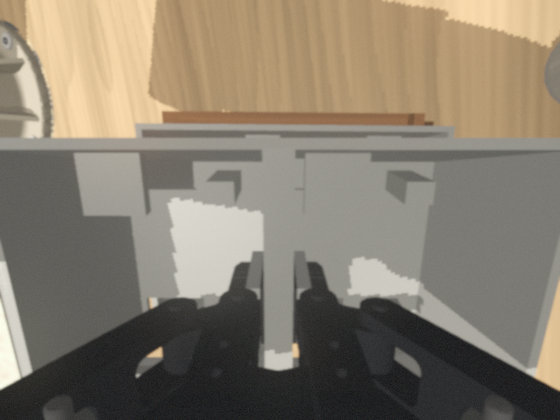

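View pics/side5.png

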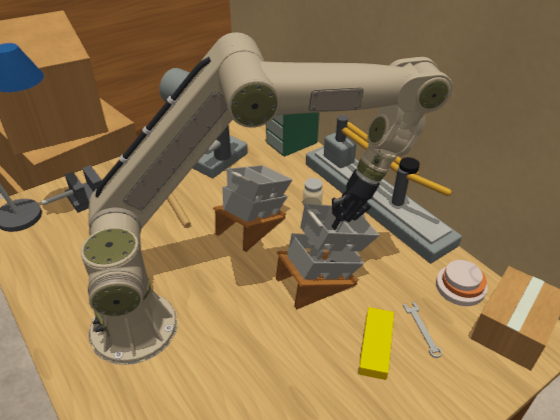

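The half turn is done: the label now points up-slope, within 0.6° of target. The far long rim of the lower bin shows in the wrist view from about (137,125) to (452,130). I'll cast those points onto the lower rim plane to check its centre.

```bash
python3 - <<'E'
from h import *
im=cv2.imread('pics/wrist5.png');cv2.imwrite('pics/w5z.png',cv2.resize(im[100:150,110:480],(800,int(50*800/370)),interpolation=cv2.INTER_CUBIC))
b=cv2.imread('pics/side5.png');cv2.imwrite('pics/sd5z.png',cv2.resize(b[200:305,270:410],(800,600),interpolation=cv2.INTER_CUBIC))
E
```

```text
(no output)
```

View pics/w5z.png

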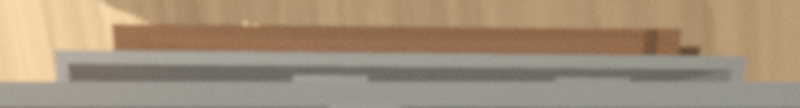

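View pics/sd5z.png

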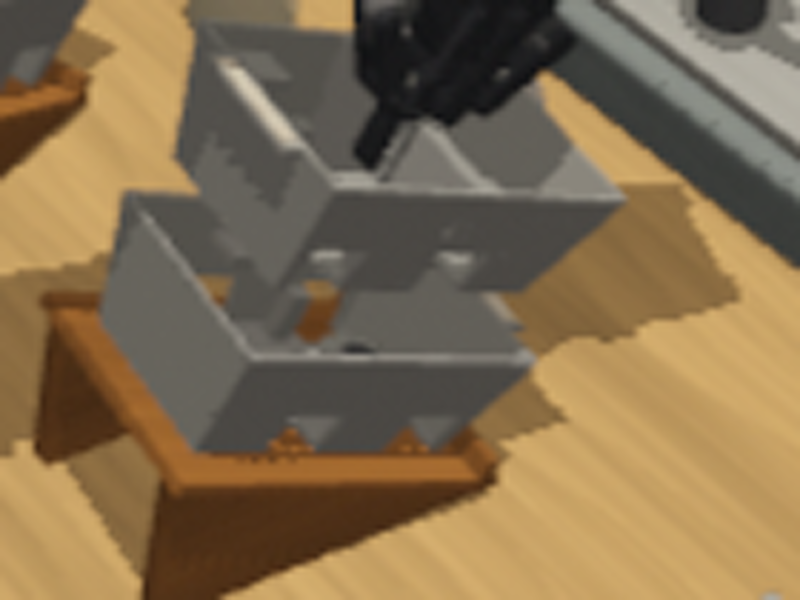

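```bash
python3 - <<'E'
from h import *
s,B=rep();m=env.camera_model('wrist');T=np.eye(4);T[:3,:3]=toolR(s);T[:3,3]=s['tcp_pos'];M=T@m['mount']
C=M[:3,3]
def cast(u,v,h):
    d=M[:3,:3]@np.array([(u-m['cx'])/m['fx'],(v-m['cy'])/m['fy'],1]);n=B[:,2];return B.T@(C+d*(n@(TOP+h*n-C))/(n@d)-TOP)*1000
print('lower rim',cast(136.4,124.6,-.032).round(1),cast(454,126.9,-.032).round(1))
# held bin rim far edge at TCP height -35+... top = TCP+37
print('held rim far edge',cast(10,137,.0322+.037-.0).round(1))
A,S=P('scene'),P('side')
f=lambda u,v:np.array([(u+.5)*.175-.5+270,(v+.5)*.175-.5+200])
ms=env.camera_model('side');Cs=-ms['R'].T@ms['t']
for u,v in((127,193),(250,357),(533,358)):
    p=f(u,v);d=ms['R'].T@np.array([(p[0]-ms['cx'])/ms['fx'],(p[1]-ms['cy'])/ms['fy'],1]);n=B[:,2]
    print('side lower rim',(B.T@(Cs+d*(n@(TOP-.032*n-Cs))/(n@d)-TOP)*1000).round(1))
E
```

```text
t 14.95 TCP in bin axes rel top mm [11.9  0.6 32.1] F bin axes [-1.8 -0.3 -1.3] gap 9.5
rot err(tool) deg [  -0.89 -179.55    0.94] q [-0.391  0.737  0.51   1.795 -0.096  1.347] M [-0.11 -0.63 -0.08]
lower rim [ 93.9 -60.9 -32. ] [-93.8 -60.9 -32. ]
held rim far edge [ 93.3 -59.4  69.2]
side lower rim [ 92.5 -59.5 -32. ]
side lower rim [ 93.7  60.5 -32. ]
side lower rim [-93.   57.6 -32. ]
```

The lower mouth is centred within 1 mm of my frame. I'll centre over it and descend to just above the highest possible ledge, which is TCP z of about −11.

```bash
python3 - <<'E'
from h import *
s,B=rep(); rows([TOP+B@np.array([0,.0003,z]) for z in(.032,.015,-.005)],s)
E
```

```text
t 14.95 TCP in bin axes rel top mm [11.9  0.6 32.1] F bin axes [-1.8 -0.3 -1.3] gap 9.5
rot err(tool) deg [  -0.89 -179.55    0.94] q [-0.391  0.737  0.51   1.795 -0.096  1.347] M [-0.11 -0.63 -0.08]
[-0.  0. 12.]
[-0. 17. 12.]
[ 0. 37. 11.]
```

```bash
python3 -m inch '[[[0,0,6,0],[0,3,12,0],[0,12,12,0],[0,22,12,0],[0,31,11,0],[0,37,11,0],[0,37,11,0],[0,37,11,0]]]' >/dev/null; python3 - <<'E'
from h import *
rep()
cv2.imwrite('pics/wrist6.png',env.read_camera('wrist'))
E
for i in 1 2 3; do python3 -m inch '[[[0,1,0,0],[0,2,0,0],[0,2,0,0]]]' >/dev/null; python3 -c "
from h import *
rep()"; done
```

```text
t 15.75 TCP in bin axes rel top mm [ 0.2  0.2 -4.9] F bin axes [-1.5  0.1 -2. ] gap 9.5
rot err(tool) deg [  -0.89 -179.62    0.92] q [-0.392  0.735  0.413  1.7   -0.097  1.347] M [-0.19 -0.66  0.05]
t 16.1 TCP in bin axes rel top mm [ 0.3  0.2 -6.8] F bin axes [-1.1 -0.4 -0.6] gap 9.3
rot err(tool) deg [  -0.88 -179.63    0.95] q [-0.393  0.733  0.405  1.694 -0.097  1.347] M [-0.07 -0.65 -0.03]
t 16.4 TCP in bin axes rel top mm [ 0.4  0.1 -9.1] F bin axes [-1.9  0.9 -3.9] gap 9.2
rot err(tool) deg [  -0.9  -179.63    0.91] q [-0.393  0.732  0.398  1.688 -0.097  1.346] M [-0.09 -0.65 -0.04]
t 16.7 TCP in bin axes rel top mm [  0.4   0.1 -11.1] F bin axes [-0.9  0.  -1.3] gap 9.2
rot err(tool) deg [  -0.9  -179.63    0.9 ] q [-0.393  0.731  0.392  1.683 -0.097  1.346] M [-0.09 -0.61 -0.02]
```

View pics/wrist6.png

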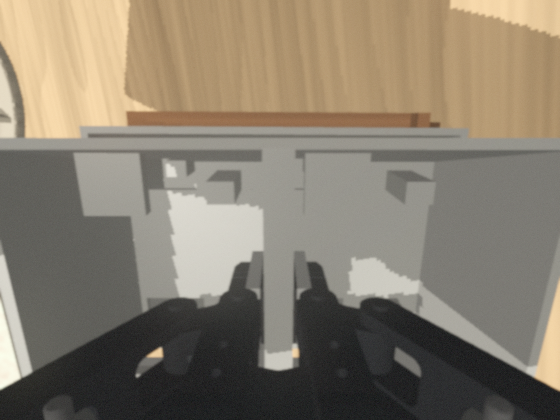

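The bin is inside the mouth, square, with nothing touched yet. I'll continue in 1 mm steps and watch the force.

```bash
for i in 1 2 3 4 5; do python3 -m inch '[[[0,1,0,0],[0,1,0,0]]]' >/dev/null; python3 -c "
from h import *
rep()"|grep TCP; done
```

```text
t 16.9 TCP in bin axes rel top mm [  0.3   0.1 -12. ] F bin axes [-1.5 -0.3 -2.7] gap 9.7
t 17.1 TCP in bin axes rel top mm [  0.3   0.1 -13. ] F bin axes [-1.1 -0.4 -3.5] gap 9.5
t 17.3 TCP in bin axes rel top mm [  0.3   0.1 -14. ] F bin axes [-2.3 -0.2 -2.2] gap 9.2
t 17.5 TCP in bin axes rel top mm [  0.3   0.1 -15. ] F bin axes [-2.4 -0.7 -1.8] gap 9.5
t 17.7 TCP in bin axes rel top mm [  0.2   0.1 -15.5] F bin axes [-0.9 -0.7 -1.4] gap 9.4
```

```bash
for i in 1 2; do python3 -m inch '[[[0,1,0,0],[0,1,0,0]]]' >/dev/null; python3 -c "
from h import *
rep()"; done
```

```text
t 17.9 TCP in bin axes rel top mm [  0.1  -0.  -15.7] F bin axes [-0.6 -2.   4.4] gap 9.6
rot err(tool) deg [  -0.84 -179.63    1.13] q [-0.394  0.726  0.374  1.667 -0.098  1.346] M [-0.07 -0.4  -0.08]
t 18.1 TCP in bin axes rel top mm [  0.1  -0.  -15.8] F bin axes [ 0.1 -2.7 10.6] gap 9.4
rot err(tool) deg [  -0.81 -179.63    1.26] q [-0.394  0.725  0.372  1.665 -0.098  1.345] M [-0.03 -0.1  -0.09]
```

Contact is felt: the force along the bin axis went from about −2 to +10.6 N and motion stopped at TCP z ≈ −15.7. I'll ease back 0.6 mm to unload, then check.

```bash
python3 -m inch '[[[0,-0.6,0,0],[0,-0.6,0,0],[0,-0.6,0,0]]]' >/dev/null; python3 -c "
from h import *
rep()"; python3 -m inch '[[[0,0,0,0],[0,0,0,0],[0,0,0,0]]]' - 20 >/dev/null; python3 -c "
from h import *
rep()"
```

```text
t 18.4 TCP in bin axes rel top mm [  0.1  -0.  -15.8] F bin axes [-0.9 -1.9  7.8] gap 9.7
rot err(tool) deg [  -0.83 -179.63    1.18] q [-0.394  0.726  0.373  1.666 -0.098  1.345] M [-0.1  -0.19 -0.12]
t 18.7 TCP in bin axes rel top mm [  0.1  -0.  -15.8] F bin axes [-0.7 -1.8  8.1] gap 9.9
rot err(tool) deg [  -0.83 -179.63    1.18] q [-0.394  0.726  0.373  1.666 -0.098  1.345] M [-0.03 -0.22 -0.06]
```

The bin bears on the ledges at a steady ~8 N. Opening gently in steps.

```bash
python3 -m inch '[[[0,0,0,0],[0,0,0,0],[0,0,0,0]]]' 11 20 | tail -2;python3 -m inch '[[[0,0,0,0],[0,0,0,0],[0,0,0,0]]]' 14 | tail -2; python3 - <<'E'
from h import *
s,_=rep()
cv2.imwrite('pics/wrist7.png',env.read_camera('wrist'))
E
```

```text
wrist_force: [2.7, -0.4, 0.3]
finger_gap: 0.0107
wrist_force: [-0.2, 0.5, 0.1]
finger_gap: 0.014
t 19.3 TCP in bin axes rel top mm [  0.7   0.1 -17.8] F bin axes [ 0.3 -0.4 -0.1] gap 14.0
rot err(tool) deg [  -0.91 -179.63    0.79] q [-0.394  0.728  0.371  1.666 -0.098  1.345] M [-0.04 -0.41 -0.  ]
```

View pics/wrist7.png

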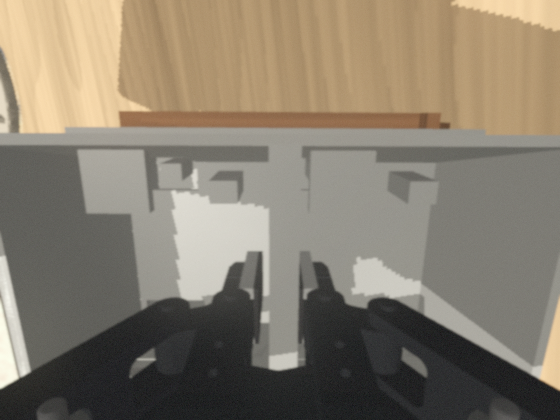

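The bin is released with near-zero force. The divider (columns 268–302) lies close to the down-slope finger, so I'll open wider and see whether it slides.

```bash
python3 -m inch '[[[0,0,0,0],[0,0,0,0],[0,0,0,0],[0,0,0,0]]]' 30 | tail -2; python3 - <<'E'
from h import *
s,_=rep()
cv2.imwrite('pics/wrist8.png',env.read_camera('wrist'))
cv2.imwrite('pics/side8.png',cv2.resize(env.read_camera('side')[200:305,270:410],(800,600),interpolation=cv2.INTER_CUBIC))
E
```

```text
wrist_force: [0.1, 0.7, -0.4]
finger_gap: 0.0298
t 19.75 TCP in bin axes rel top mm [  0.2   0.1 -17.3] F bin axes [-0.2 -0.7 -0.3] gap 29.8
rot err(tool) deg [  -0.89 -179.63    0.93] q [-0.394  0.728  0.372  1.666 -0.098  1.345] M [-0.05 -0.41  0.02]
```

View pics/wrist8.png

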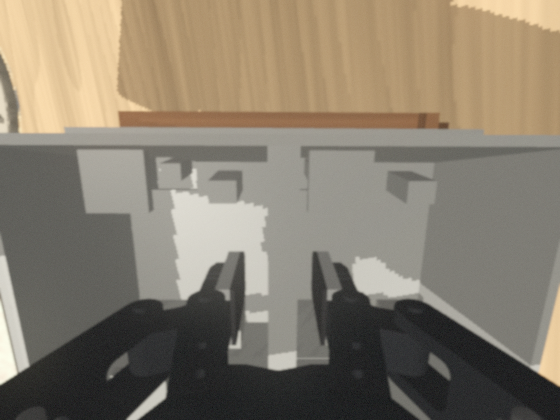

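View pics/side8.png

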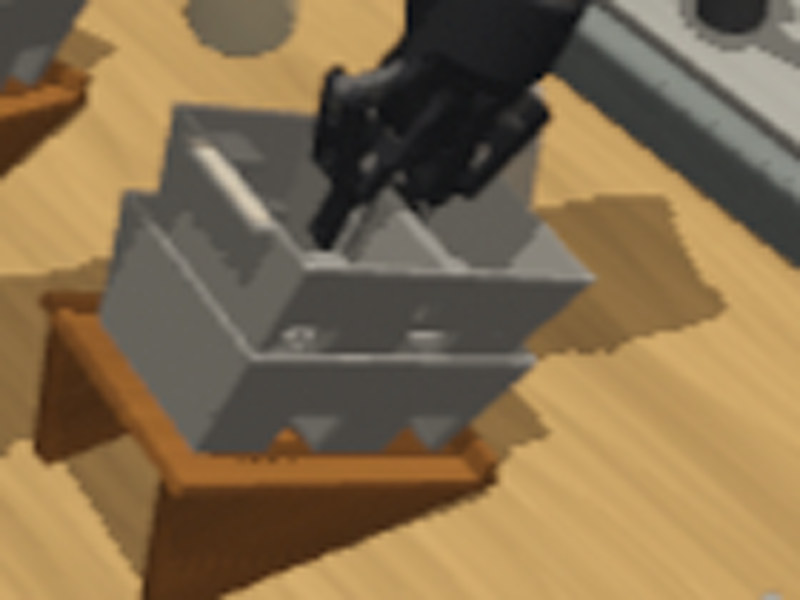

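The bin rests without sliding, with its rims parallel. Retreating along the tool axis and then checking.

```bash
python3 -m inch '[[[0,-10,0,0],[0,-30,0,0],[0,-60,0,0],[0,-90,0,0],[0,-110,0,0],[0,-110,0,0],[0,-110,0,0]]]' | head -3; python3 - <<'E'
from h import *
s,_=rep()
cv2.imwrite('pics/wrist9.png',env.read_camera('wrist'))
cv2.imwrite('pics/side9.png',cv2.resize(env.read_camera('side')[210:300,280:400],(800,600),interpolation=cv2.INTER_CUBIC))
cv2.imwrite('pics/scene9.png',env.read_camera('scene'));np.save('w9P.npy',Pw(s))
E
```

```text
clock: 20.55
tcp_pos: [0.5818, -0.1754, 0.2322]
orientation: [0.348, -0.552, 0.646, -0.396]
t 20.55 TCP in bin axes rel top mm [ 0.7  1.2 92.1] F bin axes [ 0.   0.9 -0.9] gap 30.0
rot err(tool) deg [  -0.88 -179.63    0.97] q [-0.379  0.842  0.827  2.007 -0.092  1.359] M [-0.08 -0.36 -0.05]
```

View pics/wrist9.png

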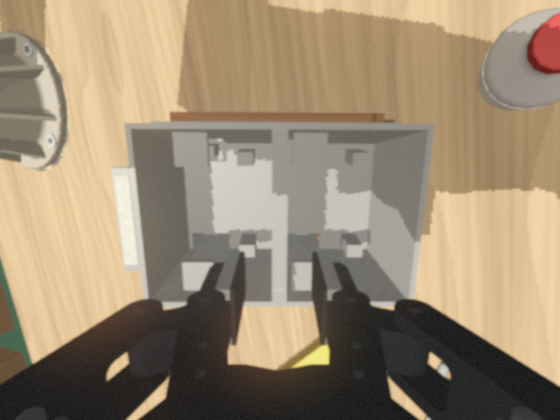

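View pics/side9.png

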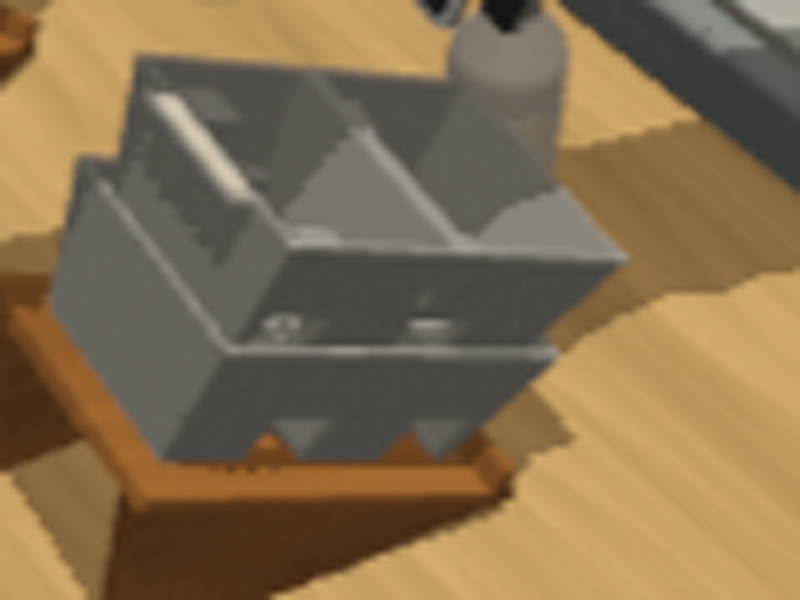

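View pics/scene9.png

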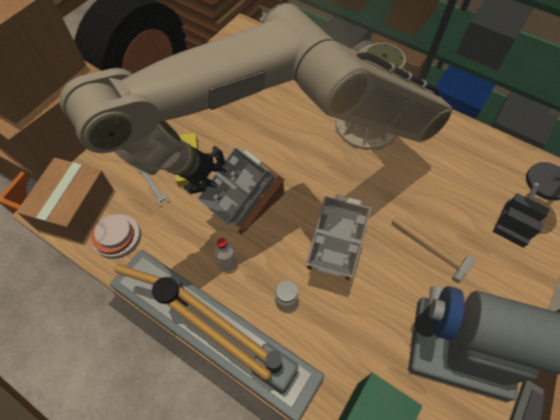

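Label at the high end; the rim corners in the wrist view are about (126,123), (433,125), (415,303) and (148,302). I'll triangulate them to check that the bin sits square and at the right height.

```bash
python3 - <<'E'
from h import *
W=np.load('w9P.npy');S=P('side');xb,yb,zb=frame();B=np.c_[xb,yb,zb]
f=lambda u,v:np.array([(u+.5)*.15-.5+280,(v+.5)*.15-.5+210])
D={'hiL':((126.5,123.5),f(140,58)),'loL':((433,125),f(467,84)),'loR':((415,303),f(623,260)),'hiR':((148,303),f(290,246))}
for k,(w,b) in D.items():
    X,e=tri(W,S,w,b);D[k]=B.T@(X-TOP)*1000;print(k,D[k].round(1),e[0],e[1])
print('mid',(sum(D.values())/4).round(1))
# expected pixels for perfectly square bin at z height h
for h in(18,20,22,24):
    print(h,[proj(W,TOP+B@(np.array([x,y,h])/1000)).round(1) for x,y in((94,-62),(-94,-62),(-94,62),(94,62))])
E
python3 - <<'E'
import cv2
im=cv2.imread('pics/wrist9.png');cv2.imwrite('pics/w9z.png',cv2.resize(im[110:320,100:450],(800,480),interpolation=cv2.INTER_CUBIC))
E
```

```text
hiL [ 90.7 -59.7  20.3] [1.6  1.82] [-0.19 -0.17]
loL [-96.6 -60.6  19.8] [0.74 0.72] [-0.09 -0.01]
loR [-97.   60.1  20. ] [-1.91 -1.74] [ 0.3  -0.04]
hiR [90.4 60.6 20.1] [-0.96 -0.98] [0.15 0.06]
mid [-3.1  0.1 20.1]
18 [array([123.8, 121.4]), array([428.5, 123.3]), array([407.6, 302.2]), array([143.3, 302.2])]
20 [array([122.5, 121.4]), array([429.9, 123.4]), array([408.6, 303.6]), array([142.2, 303.7])]
22 [array([121. , 121.5]), array([431.3, 123.5]), array([409.7, 305.1]), array([141.2, 305.2])]
24 [array([119.6, 121.5]), array([432.8, 123.5]), array([410.8, 306.6]), array([140.1, 306.7])]
```

View pics/w9z.png

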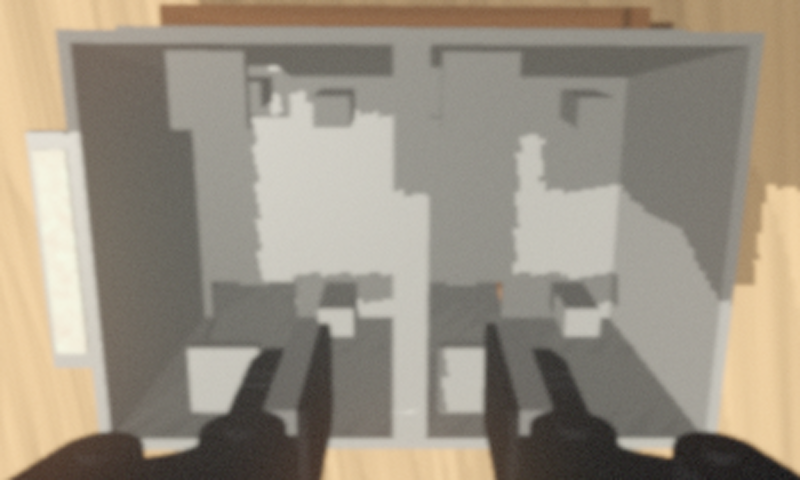

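All four corners sit at 20.0 ± 0.3 mm, so the bin is level on ledges about 18 mm below the rim. Yaw is square, and the bin is 3 mm down-slope, within the play. One last check that nothing creeps and that everything else is undisturbed.

```bash
python3 -m inch '[[[0,0,0,0],[0,0,0,0],[0,0,0,0],[0,0,0,0],[0,0,0,0]]]' | head -2; python3 - <<'E'
from h import *
s,_=rep()
a=cv2.imread('pics/wrist9.png');b=env.read_camera('wrist')
d=cv2.absdiff(a,b)[110:320,100:450].max(2);print('wrist diff >25 px:',(d>25).sum(),'mean',d.mean())
g=lambda i:cv2.cvtColor(i,cv2.COLOR_BGR2GRAY).astype(np.float32)
print(cv2.phaseCorrelate(g(a)[115:240,110:440].copy(),g(b)[115:240,110:440].copy()))
a=cv2.imread('pics/scene1.png');b=env.read_camera('scene')
for n,(x0,x1,y0,y1) in dict(left=(300,375,195,280),bottle_jar=(205,305,235,310)).items():
    print(n,(cv2.absdiff(a,b)[y0:y1,x0:x1].max(2)>40).sum(),cv2.phaseCorrelate(g(a)[y0:y1,x0:x1].copy(),g(b)[y0:y1,x0:x1].copy()))
E
```

```text
clock: 21.2
tcp_pos: [0.5815, -0.1753, 0.233]
t 21.2 TCP in bin axes rel top mm [ 1.4  1.2 92.7] F bin axes [-0.3 -0.9  0.2] gap 30.0
rot err(tool) deg [  -0.89 -179.63    0.94] q [-0.379  0.842  0.828  2.009 -0.092  1.359] M [-0.   -0.35  0.04]
wrist diff >25 px: 837 mean 3.636625850340136
((0.9064103776021852, 0.5148073085949179), 0.9896054052140978)
left 689 ((0.4361697679158141, -0.030414276263606155), 0.7139876597545765)
bottle_jar 1277 ((0.12954973049914997, 0.3939140942270285), 0.5253852948506673)
```

The bin is stable: the 0.9 px shift matches the arm's own 0.7 mm of settling. Differences in the rest of the scene are shadows only. Handing in.

```bash
python3 -c "
from workcell import env
print(env.hand_in())"
```

```text
the job is handed in; nothing more can be done
None
```

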